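# Seat a bowl on the painter's slope and hold the slope at the index

## Robot

A 6-joint arm with a two-finger parallel gripper is mounted at the origin on the work surface. World frame = base frame: x ahead of the robot, y to its left, z up, the work surface at z = 0. Lengths are in m, angles in rad, forces in N, time in s.
With the tool pointing down it reaches from about 0.4 to 0.825 m from the base axis. Payload 7 kg.
Tool frame: the origin (TCP) lies midway between the tips of the shut fingers; the grasp point (between the pads) lies arm.hold_point_z behind it (arm.hold_point_z is the distance from the TCP to the grasp point, in m); z points along the fingers, y is the line along which they close (so a half turn about z gives the same grasp; the last joint's range is limited). The gripper opens to 88 mm and grips with 3 to 60 N. Pads are 19 mm wide; open, the fingers measure 130 mm over their backs; the gripper's body (78 mm by 193 mm) begins 47 mm behind the grasp point.
Start: joints at [-0.889, 0.359, 0.012, 0, -1.224, -0.288], TCP at [0.259, -0.623, 0.227] pointing down, gripper open.
Joint ranges: [-3.07, 3.07], [-1.43, 2.12], [-1.02, 1.25], [-3.03, 1.67], [-3.05, -0], [-3.03, 3.03]. Speed limits (rad/s): [2.39, 2.39, 3.01, 3.14, 3.14, 3.14].

## Interface

Orientations are given as [roll, pitch, yaw] about the fixed x, y, z axes, in that order (R = Rz(yaw) Ry(pitch) Rx(roll)).
In Python, from station import arm gives the robot as it stands.
- The arm moves only by the shell command python3 -m crank 'ROWS' [OPENING] [FORCE]. ROWS is JSON, a list that holds one entry, the list of rows, each a list of 4 numbers: the shift along the tool's x, y, z in units of 25 mm (1.0 is 25 mm), then the turn about the tool's z in units of 5 degrees (1.0 is 5 degrees). A call has 1 to 12 rows; each row is the pose to reach, as a shift and turn from the pose commanded when the call began, along the tool's axes at that moment; what a row does not reach only later rows make up. A row lasts 1/8 s, in which the tool goes at most 62.5 mm and 10.7 degrees, less where a joint would pass 70% of its speed; a pose out of reach is approached as far as the arm can. A call with a gripper value outside its range is refused whole. OPENING is the closure, from 0 (fully open) to 1 (shut), set as the call begins (- or left out, the last holds). The fingers move at their own pace and stop on an object; FORCE is the grip in N (left out, the last holds). Time passes only in rows, so rows that repeat a pose let the fingers close. It gives the time, the measured TCP pose, the force, the opening and the grip force at its end, in the units of the state.
- arm.get_state(): the state, without advancing time (a new reading comes with each control period).
- arm.grab_frame(name): name is "scene" or "side" or "wrist"; returns (picture, depth): 420x560x3 uint8, red, green, blue; 420x560 float32, m along the optical axis (not along the pixel's ray), 0 where there is no reading.
- arm.get_calibration(name): a dict with "mtx" (3x3 intrinsics, pixels), "R" (3x3) and "t" (3): a world point X has camera coordinates R X + t; the wrist camera has in their place "mount" (4x4, takes a point from camera to tool coordinates, whose origin is the TCP and whose axes are the flange's). Camera axes: x right, y down, z forward; pixel columns grow to the right and rows downward; lengths in m; the calibration is good to about 2 mm. A picture is of the moment at which its call begins: read the wrist's pose just before it. get_calibration takes no time and is no camera call.
- arm.job_done(): hands the job in; it is judged then, once.
Trained networks look in the newest picture that a camera, given by its name, has taken for a name from the list of things; names that differ only in an ending like _2 or _b are one class to them, and where a whole thing is asked for, a point or a joint stands for the part that bears it (a point fixed in the world has none). Each returns a list of dicts, best first, with "score" (0 to 1); they miss things now and then, are a little off and sometimes report something else, mostly with a low value. They report only what shows in the picture. A call takes as long as a camera call. They do not tell look-alikes from the thing itself.
- arm.recognise(thing, camera): "extent" ([left, top, width, height] in pixels, round what is visible of it).
- arm.trace(thing, camera): "mask" (420x560 bool, what is visible of it) and "extent" ([left, top, width, height] in pixels, round what is visible of it).
The state is a dict: "t": time; "q": joint angles; "qd": joint speeds; "joint_efforts": joint torques, N m; "eef_pos": TCP position; "ee_rot": TCP orientation; "force": force on the tool from outside, world axes, zero at the start; "moment": the same for the moment, N m; "width": finger opening in m; "gripper_force": force on a finger pad.
Only numpy, scipy, OpenCV 4.12 (cv2) and the standard library are available. Lean on these libraries where they do the work, as an engineer would, in place of code of your own. Each camera call takes 0.05 s, during which the arm holds its last target. There are 200 camera calls.

## Task

Seat the medium-sized plain bowl, rim down, in the round recess in the lid of the painter's slope, setting it down gently, and let go of it. Then take the bar handle, raise the sprung lid, with the bowl still seated, until the brass pointer on its edge is level with the brass index tab clamped on the quadrant, and keep hold of it there for the painter: the program finishes while the gripper is still holding the lid up. Leave the index setting and everything else on the table where they are.

Things in the scene. Friction and masses are not known exactly. Their poses are not given: they have to be found in the camera images.
- bowl: The bowl to seat: plain white ceramic, upside down on its rim, the middle-sized of three like-shaped plain bowls loose at the robot's right. Rim 100 mm across, 52 mm high, about 0.16 kg. Origin: centre of the rim plane, z up. On top is its foot ring, a straight round collar 50 mm across, 14 mm high (38 to 52 mm above the origin), to grip from above; below it the wall slopes out.
- bowl_large: Bystander: plain white bowl upside down, rim 132 mm across, 66 mm high; too large for the recess. Origin at the centre of its rim plane.
- bowl_small: Bystander: plain white bowl upside down, rim 76 mm across, 41 mm high; too small for the recess. Origin at the centre of its rim plane.
- slope: The painter's slope, fixed: plywood pigment box 220 mm deep (x), 260 wide (y), 56 high, shut by a flat wooden lid 16 mm thick (top 72 mm above the table). Origin under the box's centre, x away from the robot to the hinged edge, y left. On its left (+y) side, 143 mm from the middle plane, a thin steel quadrant arc of 180 mm radius about the hinge rises to 195 mm above the table.
- lid (a joint): Angle of the lid: 0 shut, growing as its near edge (handle side) rises, to 0.9 rad, about the hinge along the slope's y. Closing springs and its weight pull it shut when let go: with the bowl on it the handle needs about 6 N of lift at the start, 9 N at 0.6 rad. Starts shut.
- index (a joint): Setting of the index on the quadrant, in the same sense and with the same zero as lid: the pointer is level with the index when lid equals index. Differs from run to run, 0.30 to 0.60 rad; stiff clamp, to be left as it is.
- recess (a point): Centre of the floor of the round recess in the middle of the lid's top: 105 mm across, 7 mm deep, mouth chamfered by 2 mm; 65 mm above the table with the lid shut. Axes as the lid's: x to the hinge, y left, z out of the lid. The bowl is seated when its origin is at this point.
- handle (a point): Middle of the bar handle: a round steel bar 12 mm thick, 110 mm long, parallel to the hinge, 42 mm off the lid's near edge (36 mm clear between bar and lid), 64 mm above the table with the lid shut. Moves with the lid on a circle of 262 mm radius about the hinge; can be pinched from above and turns between the fingers as the lid rises.
- hinge (a point): Middle of the hinge axis, at the far edge of the slope, 56 mm above the table; the axis runs along its own y.
- pointer (a point): Tip of the brass pointer on the lid's left edge, 205 mm from the hinge and 150 mm left of the slope's middle plane; a flat tab 4 mm thick that moves with the lid.
- index_mark (a point): The point of the brass index tab that the pointer comes to when the lid stands at the index: same distance from the hinge and from the middle plane as pointer. A flat tab 4 mm thick on a dark clamp with a brass thumbscrew on the quadrant arc.
- saucers: Bystander: stack of six white saucers, 96 mm across, 81 mm high, beyond the slope's left side.
- pigment_jar: Bystander: grey lidded jar, 60 mm across, 85 mm high, at the left.
- dish: Bystander: open white dish, 96 mm across, 32 mm high, at the far left.
- brush: Bystander: brush 190 mm long lying on the table at the left.
Not all that is in view belongs to the job. What is shaped like the bowl but black or brown is not meant.

How it is judged:
By the outcome, as a careful person would: the job done as asked, in the order asked, and still so for the second after the job is handed in, while the arm keeps its last pose, push and grip.
It also fails if it takes over 54 s, if anything falls off the work surface, if the arm or the gripper's body presses on something with over 40 N, if the wrist force passes 120 N, or if a joint passes its speed limit or range.

## Working session

There is one attempt and no reset: what is moved stays moved. The work goes in short steps, Python scripts to look and compute and a shell command to move; the robot and the scene stay as the last step left them, time stands still between calls to the robot, and variables do not carry over. Pictures are saved under pics/ and viewed, at most 10 in all, crops included, and the job is handed in when it is done.

```bash
mkdir -p pics; ls
cat > h.py <<'E'
import numpy as np, cv2
from station import arm
def cloud(name):
    s=arm.get_state(); im,d=arm.grab_frame(name); c=arm.get_calibration(name); K=c["mtx"]
    v,u=np.mgrid[:420,:560]; P=np.stack([(u-K[0][2])/K[0][0]*d,(v-K[1][2])/K[1][1]*d,d],-1)
    if "R" in c: W=(P-np.array(c["t"]))@np.array(c["R"])
    else:
        M=np.array(c["mount"]); from scipy.spatial.transform import Rotation as R
        T=P@M[:3,:3].T+M[:3,3]; W=T@R.from_euler("xyz",s["ee_rot"]).as_matrix().T+np.array(s["eef_pos"])
    W[d==0]=np.nan
    return im,W
def circ(p):
    A=np.c_[2*p,np.ones(len(p))]; s=np.linalg.lstsq(A,(p**2).sum(1),rcond=None)[0]
    return s[0],s[1],np.sqrt(s[2]+s[0]**2+s[1]**2)
E
python3 - <<'E'
from h import *
s=arm.get_state(); print(s, arm.hold_point_z)
for n in ("scene","side"):
    im,W=cloud(n); cv2.imwrite(f"pics/{n}0.png",im[...,::-1]); np.save(n+"0.npy",W)
    for t in ("bowl","slope","handle","index_mark","pointer"):
        for r in arm.trace(t,n)[:4]:
            m=r["mask"]; print(n,t,round(r["score"],2),r["extent"],np.nanmedian(W[m],0).round(3),np.nanpercentile(W[m],98,axis=0).round(3))
E
```

```text
pics
{'t': 0.0, 'q': array([-8.88883740e-01,  3.59354609e-01,  1.10798440e-02, -3.66785257e-04,
       -1.22410818e+00, -2.88095815e-01]), 'qd': array([-0.00132087, -0.00088931, -0.00071699, -0.00124642,  0.00126092,
        0.00029879]), 'joint_efforts': array([-8.32329042e-04, -5.82718527e+01,  2.93058944e+01,  6.99724227e+00,
        6.99079319e-03, -8.41330666e-05]), 'eef_pos': array([ 0.25880009, -0.62288895,  0.2256497 ]), 'ee_rot': array([ 3.13997344e+00, -1.20252520e-04, -2.74790069e+00]), 'force': array([ 0.23311324, -0.63535598, -0.42429596]), 'moment': array([-0.01044168, -0.01598838,  0.00648252]), 'gripper_force': 0.0, 'width': 0.08734323739196499} 0.0188
scene bowl 0.83 [207.5, 215.2, 31.2, 31.7] [ 0.513 -0.128  0.028] [ 0.537 -0.084  0.054]
scene bowl 0.69 [167.5, 188.4, 27.0, 26.8] [ 0.344 -0.256  0.027] [ 0.37  -0.213  0.054]
scene bowl 0.64 [156.6, 222.0, 35.1, 25.8] [ 0.499 -0.277  0.029] [ 0.525 -0.235  0.054]
scene bowl 0.5 [263.5, 198.3, 93.9, 64.7] [0.604 0.141 0.072] [0.721 0.272 0.076]
scene slope 0.96 [261.8, 197.0, 104.8, 78.5] [0.63  0.139 0.072] [0.734 0.
[... 175 characters left out ...]
9 0.141]
scene pointer 0.31 [419.6, 203.0, 27.9, 25.7] [0.541 0.59  0.02 ] [0.598 0.623 0.034]
side bowl 0.93 [278.3, 169.4, 25.2, 22.6] [ 0.488 -0.102  0.025] [ 0.532 -0.076  0.052]
side bowl 0.77 [282.7, 140.4, 26.3, 23.6] [ 0.477 -0.253  0.025] [ 0.521 -0.226  0.052]
side bowl 0.57 [323.9, 144.2, 22.2, 25.0] [ 0.324 -0.234  0.027] [ 0.364 -0.21   0.052]
side slope 0.59 [198.3, 189.8, 107.5, 91.7] [0.59  0.181 0.07 ] [0.722 0.303 0.156]
side handle 0.78 [203.1, 189.4, 105.5, 85.6] [0.584 0.151 0.07 ] [0.711 0.287 0.075]
side index_mark 0.57 [245.8, 255.0, 17.2, 9.8] [0.579 0.31  0.133] [0.592 0.32  0.141]
side pointer 0.82 [201.1, 190.9, 105.9, 83.7] [0.585 0.152 0.07 ] [0.712 0.287 0.075]
```

Run:
```python
import cv2
a=cv2.imread("pics/scene0.png");b=cv2.imread("pics/side0.png")
cv2.imwrite("pics/a.png",cv2.resize(a[140:320,130:390],(800,554),interpolation=3))
cv2.imwrite("pics/b.png",cv2.resize(b,(800,600)))
```

```text
(no output)
```

View pics/a.png

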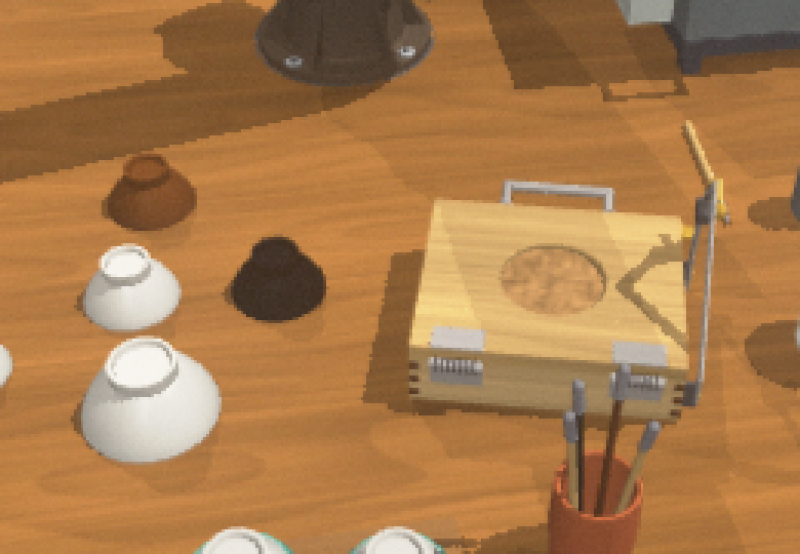

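View pics/b.png

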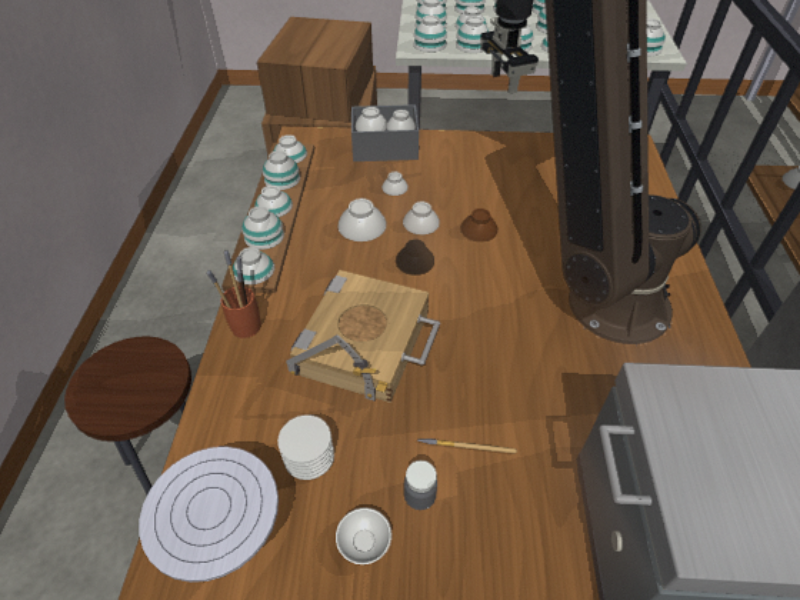

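The scene view shows the white medium bowl at (131,285) of the crop, between the brown bowl, the large white one and the black one. The slope's recess is at (553,280), the handle is towards the robot, and the index clamp is on the quadrant at about (705,205). The side view agrees: bowl at (421,217), recess at (362,322).

```bash
cat > m.py <<'E'
from h import *
for n in ("scene","side"):
    W=np.load(n+"0.npy"); P=W.reshape(-1,3); x,y,z=P.T
    near=np.hypot(x-.495,y+.265)<.07
    top=P[near&(z>.045)&(z<.06)]; print(n,"foot",len(top),((top.max(0)+top.min(0))/2).round(4),np.ptp(top,axis=0).round(3))
    lid=(abs(x-.6)<.2)&(abs(y-.14)<.2)
    t=P[lid&(abs(z-.071)<.003)&(y<.29)]
    (cx,cy),(w,h),a=cv2.minAreaRect(t[:,:2].astype(np.float32)); print("lid",round(cx,4),round(cy,4),round(w,3),round(h,3),a)
    im=cv2.imread(f"pics/{n}0.png"); 
    r=P[(np.hypot(x-cx,y-cy)<.07)&(z<.0685)]; 
    print("recess",len(r),((np.nanmax(r,0)+np.nanmin(r,0))/2).round(4),np.ptp(r,axis=0).round(3))
    q=P[lid&(z>.1)]; print("tall",len(q),q[:,:].min(0).round(3),q.max(0).round(3))
    hd=P[(x>.38)&(x<.55)&(abs(y-.14)<.12)&(z>.05)&(z<.07)&(np.hypot(x-cx,y-cy)>.09)]; print("handle",len(hd),np.median(hd,0).round(3),hd.min(0).round(3),hd.max(0).round(3))
E
python3 m.py
```

```text
scene foot 165 [ 0.4775 -0.2791  0.0516] [0.053 0.047 0.013]
lid 0.5759 0.1488 0.273 0.274 75.79437255859375
recess 1083 [ 0.5833  0.1485 -0.346 ] [0.125 0.138 0.829]
tall 164 [0.555 0.256 0.101] [0.709 0.319 0.198]
handle 139 [0.458 0.172 0.068] [0.427 0.025 0.059] [0.546 0.254 0.07 ]
side foot 85 [ 0.476  -0.2739  0.0496] [0.046 0.057 0.009]
lid 0.5739 0.1565 0.277 0.27 73.8903579711914
recess 682 [0.5738 0.1571 0.0639] [0.137 0.135 0.009]
tall 354 [0.551 0.256 0.101] [0.709 0.324 0.197]
handle 417 [0.478 0.137 0.068] [0.429 0.024 0.051] [0.549 0.26  0.07 ]
```

```bash
cat >> h.py <<'E'
from scipy.spatial.transform import Rotation as R
def go(x,y,z,ydir=None):
    s=arm.get_state(); M=R.from_euler("xyz",s["ee_rot"]).as_matrix()
    d=M.T@(np.array([x,y,z])-s["eef_pos"])/.025; t=0
    a=np.degrees(np.arctan2(M[1,1],M[0,1]))
    if ydir is not None: t=-((ydir-a+90)%180-90)/5
    print("row",d.round(2),round(t,2),"ydir",round(a,1),"q6",s["q"][5].round(2),"t",round(s["t"],2),s["eef_pos"].round(4),s["force"].round(1),round(s["width"],4),s["gripper_force"])
E
python3 -c "
from h import *
go(.4765,-.277,.23); go(.4765,-.277,.031)"
```

```text
row [-13.35   9.45  -0.14] 0 ydir 112.6 q6 -0.29 t 0.6 [ 0.259  -0.6233  0.2266] [0.5 0.7 0.2] 0.0879 0.0
row [-13.35   9.45   7.82] 0 ydir 112.6 q6 -0.29 t 0.6 [ 0.259  -0.6233  0.2266] [0.5 0.7 0.2] 0.0879 0.0
```

```bash
python3 -m crank '[[[-1.2,0.85,0,0],[-3,2.1,0,0],[-4.9,3.45,0,0],[-6.8,4.8,0,0],[-8.7,6.15,0,0],[-10.6,7.5,0,0],[-12.3,8.7,0,0],[-13.2,9.3,0,0],[-13.35,9.45,0,0],[-13.35,9.45,0,0]]]' 0
cat > w.py <<'E'
from h import *
im,W=cloud("wrist"); P=W.reshape(-1,3); x,y,z=P.T
top=P[(np.hypot(x-.4765,y+.277)<.05)&(z>.044)&(z<.06)]
print("foot",len(top),((top.max(0)+top.min(0))/2).round(4),np.ptp(top,axis=0).round(3))
cv2.imwrite("pics/w1.png",im[...,::-1])
c=(top.max(0)+top.min(0))/2
go(c[0],c[1],.027)
E
python3 w.py
```

```text
t: 1.85
eef_pos: [0.4764, -0.2771, 0.2266]
ee_rot: [-3.142, -0.0, -2.747]
force: [0.1, -0.8, -0.4]
width: 0.0875
gripper_force: 0.0
foot 1751 [ 0.4777 -0.2806  0.049 ] [0.05  0.049 0.01 ]
row [-0.01 -0.14  7.98] 0 ydir 112.6 q6 -1.0 t 1.9 [ 0.4762 -0.2775  0.2266] [-0.7 -0.7  0.4] 0.0873 0.0
```

View pics/w1.png

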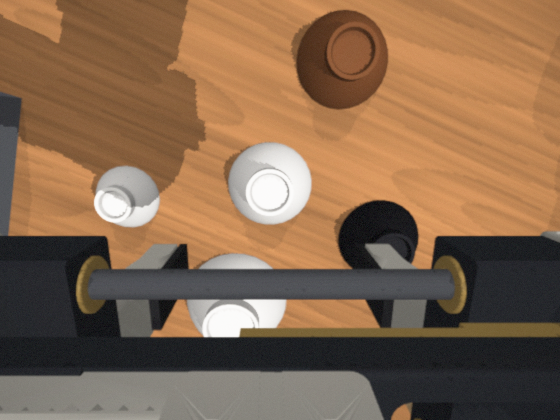

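The medium bowl's foot ring is centred at about (269,191), 50 mm across as it should be, and the fingers clear its neighbours.

```bash
python3 -m crank '[[[0,-0.14,1,0],[0,-0.14,2.8,0],[0,-0.14,4.6,0],[0,-0.14,6.2,0],[0,-0.14,7.1,0],[0,-0.14,7.4,0],[0,-0.14,7.45,0],[0,-0.14,7.45,0]]]' 0
python3 -m crank '[[[0,0,0,0],[0,0,0,0],[0,0,0,0],[0,0,0,0],[0,0,0,0],[0,0,0,0]]]' 1 20
```

```text
t: 2.9
eef_pos: [0.4784, -0.2808, 0.0413]
ee_rot: [-3.141, 0.001, -2.748]
force: [0.5, -0.1, 0.4]
width: 0.0875
gripper_force: 0.0
t: 3.65
eef_pos: [0.4778, -0.2802, 0.0404]
ee_rot: [3.141, -0.0, -2.748]
force: [-0.8, 2.3, 2.8]
width: 0.0491
gripper_force: 20.0
```

```bash
python3 -m crank '[[[0,0,-0.2,0],[0,0,-0.8,0],[0,0,-2.2,0],[0,0,-4,0],[0,0,-5.8,0],[0,0,-7.4,0],[0,0,-8.2,0],[0,0,-8.4,0]]]'
python3 - <<'E'
from h import *
c=arm.get_calibration("wrist"); print(c["mtx"],np.array(c["mount"]).round(3)); 
im,W=cloud("wrist"); print(np.array([[np.isfinite(W[v,u]).all() and W[v,u].round(3) for u in (30,280,530)] for v in (20,120,220)],dtype=object))
for n in ("scene","side"):
    W=np.load(n+"0.npy"); P=W.reshape(-1,3); x,y,z=P.T
    lid=P[(abs(x-.575)<.2)&(abs(y-.152)<.2)&(abs(z-.071)<.004)]
    g=np.zeros((800,800),np.uint8); q=((lid[:,:2]-[.375,-.05])/.0005).astype(int); q=q[(q>0).all(1)&(q<800).all(1)]; g[q[:,0],q[:,1]]=255
    g=cv2.morphologyEx(g,cv2.MORPH_CLOSE,np.ones((25,25))); g=cv2.morphologyEx(g,cv2.MORPH_OPEN,np.ones((61,61)))
    k=max(cv2.findContours(g,0,2)[0],key=cv2.contourArea); (v,u),wh,a=cv2.minAreaRect(k); print(n,.375+u*.0005,-.05+v*.0005,np.array(wh)*.0005,a)
s=arm.get_state();print(s["force"],s["width"],s["gripper_force"])
E
```

```text
t: 4.65
eef_pos: [0.4783, -0.2805, 0.2526]
ee_rot: [-3.14, 0.003, -2.748]
force: [0.0, 0.5, -2.9]
width: 0.0488
gripper_force: 20.0
[[322.27945353   0.         270.86918314]
 [  0.         322.27945353 211.21062086]
 [  0.           0.           1.        ]] [[ 0.    -0.967 -0.256  0.068]
 [ 1.     0.001 -0.001 -0.001]
 [ 0.001 -0.256  0.967 -0.158]
 [ 0.     0.     0.     1.   ]]
[[[0.415 -0.608 -0.001]
  [0.305 -0.344 -0.001]
  [0.196 -0.081 -0.002]]

 [[0.521 -0.575 0.014]
  [0.406 -0.301 0.0]
  [0.289 -0.019 0.0]]

 [[0.652 -0.558 -0.001]
  [0.455 -0.287 0.262]
  [0.397 0.055 -0.001]]]
scene 0.5926996154785156 0.14190975952148438 [0.26313486 0.23045212] 16.189208984375
side 0.5930250854492187 0.14276110839843748 [0.26198148 0.2275661 ] 17.03288459777832
[ 0.46435635 -0.40665711 -1.06916184] 0.04949562693292152 19.998978674411774
```

Run:
```python
from h import *
print(arm.get_state()["q"].round(3))
go(.563,.036,.2526,-16)
go(.70,.11,.2526,74)
for n in ("scene","side"):
    P=np.load(n+"0.npy").reshape(-1,3); x,y,z=P.T
    q=P[(abs(x-.75)<.15)&(abs(y-.05)<.2)&(z>.08)&(z<.35)]; print(len(q),q.min(0).round(3),np.median(q,0).round(3),q.max(0).round(3))
    b=q[q[:,2]>.12]; print(b[:, :].min(0).round(3),b.max(0).round(3))
```

```text
[-0.177  0.143 -0.22   0.    -1.206 -1.   ]
row [-7.99 10.39 -0.03] -10.29 ydir 112.6 q6 -1.0 t 4.7 [ 0.478  -0.2804  0.2519] [ 0.5 -0.4 -1.1] 0.0495 19.998978674411774
row [-1.419e+01  1.102e+01 -1.000e-02] 7.71 ydir 112.6 q6 -1.0 t 4.7 [ 0.478  -0.2804  0.2519] [ 0.5 -0.4 -1.1] 0.0495 19.998978674411774
609 [0.835 0.069 0.08 ] [0.86  0.099 0.118] [0.9   0.144 0.208]
[0.838 0.069 0.12 ] [0.9   0.133 0.208]
488 [ 0.835 -0.148  0.08 ] [0.872 0.128 0.106] [0.9   0.152 0.208]
[0.837 0.073 0.12 ] [0.9   0.144 0.208]
```

```bash
python3 -m crank '[[[-0.7,0.5,0,0.4],[-2,1.5,0,1.1],[-3.6,2.8,0,2],[-5.3,4.1,0,3],[-7,5.5,0,4],[-8.7,6.8,0,5],[-10.4,8.1,0,6],[-12,9.4,0,7],[-13.2,10.5,0,7.5],[-13.8,11,0,7.7],[-13.8,11,0,7.7],[-13.8,11,0,7.7]]]'
cat > w2.py <<'E'
from h import *
im,W=cloud("wrist"); cv2.imwrite("pics/w2.png",im[...,::-1]); np.save("w2.npy",W)
P=W.reshape(-1,3); x,y,z=P.T
C=np.array([.593,.142])
n=P[(np.hypot(x-C[0],y-C[1])<.09)]; print(np.nanmedian(n,0), [np.nanpercentile(n[:,2],p).round(4) for p in (5,20,40,60,80)])
E
python3 w2.py
```

```text
t: 6.2
eef_pos: [0.6904, 0.1051, 0.2498]
ee_rot: [-3.141, -0.001, 2.863]
force: [-0.0, -0.2, -2.4]
width: 0.0492
gripper_force: 20.0
[0.66300412 0.12340054 0.33551091] [np.float64(0.0651), np.float64(0.0718), np.float64(0.3291), np.float64(0.3395), np.float64(0.3569)]
```

View pics/w2.png

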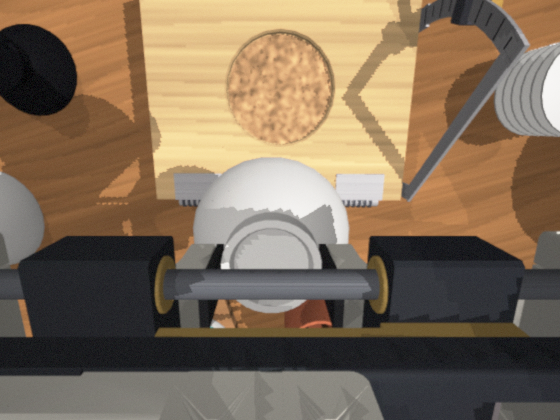

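The recess is fully visible at (280,88), with the lid edges square to the view. The bowl is held upright in the fingers.

```bash
cat > f.py <<'E'
from h import *
W=np.load("w2.npy"); m=(W[...,2]<.0685)&(W[...,2]>.06); v,u=np.mgrid[:420,:560]
m&=np.hypot(u-280,v-88)<75
n,l,st,_=cv2.connectedComponentsWithStats(m.astype(np.uint8)); k=1+st[1:,4].argmax(); p=W[l==k]; print(len(p),np.median(p[:,2]))
(cx,cy),wh,a=cv2.fitEllipse(cv2.convexHull(p[:,:2].astype(np.float32)*1000)); print("recess",cx,cy,wh); r,=[cv2.minEnclosingCircle(p[:,:2].astype(np.float32)*1000)]; print(r)
# lid edges
top=(abs(W[...,2]-.0715)<.004)
L=[];Rr=[]
for row in range(15,150,3):
    c=np.where(top[row])[0]; 
    if len(c)>20: L.append(W[row,c[c>100][0]]); Rr.append(W[row,c[c<420][-1]])
for e in (L,Rr):
    e=np.array(e); vx,vy,_,_=cv2.fitLine(e[:,:2].astype(np.float32),cv2.DIST_HUBER,0,.01,.01).ravel(); print(np.degrees(np.arctan(vy/vx)), e[:,:2].mean(0))
c=np.array([cx,cy])/1000
go(c[0],c[1],.2498); go(c[0],c[1],.110)
E
python3 f.py
```

```text
9258 0.06513641773190669
recess 594.7788696289062 139.82632446289062 (104.79669189453125, 105.01204681396484)
((594.665283203125, 139.9270782470703), 53.0640983581543)
-16.125051 [0.55240524 0.01716641]
-16.13208 [0.62350824 0.26624752]
row [4.06 0.29 0.02] 0 ydir 74.0 q6 -2.28 t 6.25 [0.6905 0.1049 0.2501] [ 0.7 -0.1 -2.1] 0.0491 19.998914301395416
row [4.06 0.29 5.61] 0 ydir 74.0 q6 -2.28 t 6.25 [0.6905 0.1049 0.2501] [ 0.7 -0.1 -2.1] 0.0491 19.998914301395416
```

```bash
python3 - <<'E'
from h import *
W=np.load("w2.npy"); P=W.reshape(-1,3); e=np.array([.6904,.1050])
z=P[:,2]; r=np.hypot(*(P[:,:2]-e).T)
for lo,hi,rr in((.255,.268,.03),(.214,.222,.056),(.222,.23,.056)):
    q=P[(z>lo)&(z<hi)&(r<rr)]; print(len(q), np.median(q[:,2]) if len(q) else 0, (np.array(circ(q[:,:2]))-[*e,0]).round(4) if len(q)>20 else "", ((q.max(0)+q.min(0))/2)[:2]-e)
E
python3 -m crank '[[[0.5,0,0,0],[1.6,0.1,0.2,0],[2.9,0.2,1,0],[3.8,0.3,2.2,0],[4.06,0.3,3.6,0],[4.06,0.3,4.7,0],[4.06,0.3,5.1,0],[4.06,0.3,5.1,0],[4.06,0.3,5.1,0]]]'
```

```text
5047 0.25744607828991034 [-0.0003 -0.0003  0.0189] [0.00039393 0.00212125]
1396 0.21859423799393812 [-0.    -0.001  0.047] [-0.01650385 -0.00029942]
1822 0.22600109131095622 [-0.0001 -0.001   0.043 ] [-1.58978236e-02  6.11618590e-05]
t: 7.38
eef_pos: [0.5962, 0.1412, 0.1242]
ee_rot: [3.14, 0.002, 2.863]
force: [0.7, 0.3, -1.6]
width: 0.0495
gripper_force: 20.0
```

```bash
python3 -c "
from h import *
go(.5947,.1405,.1055)"
python3 -m crank '[[[0,0,0.1,0],[0,0,0.2,0],[0,0,0.3,0],[0,0,0.4,0],[0,0,0.45,0],[0,0,0.5,0]]]'; python3 -c "
from h import *
go(.5947,.1405,.1055)"
```

```text
row [ 0.05 -0.05  0.75] 0 ydir 74.1 q6 -2.4 t 7.38 [0.5962 0.1412 0.1242] [ 0.7  0.3 -1.6] 0.0495 19.99907523393631
t: 8.12
eef_pos: [0.5954, 0.1411, 0.1102]
ee_rot: [-3.141, -0.0, 2.863]
force: [-0.6, -0.1, -2.8]
width: 0.0491
gripper_force: 20.0
row [ 0.02 -0.03  0.19] 0 ydir 74.1 q6 -2.4 t 8.12 [0.5954 0.1411 0.1102] [-0.6 -0.1 -2.8] 0.0491 19.998898208141327
```

```bash
python3 -m crank '[[[0.02,-0.03,0.03,0],[0.02,-0.03,0.06,0],[0.02,-0.03,0.09,0],[0.02,-0.03,0.12,0],[0.02,-0.03,0.12,0]]]'; python3 -m crank '[[[0,0,0.02,0],[0,0,0.04,0],[0,0,0.06,0],[0,0,0.06,0]]]'
```

```text
t: 8.75
eef_pos: [0.5947, 0.1405, 0.1072]
ee_rot: [-3.142, -0.0, 2.863]
force: [0.2, 0.7, -1.4]
width: 0.0495
gripper_force: 20.0
t: 9.25
eef_pos: [0.5947, 0.1405, 0.1058]
ee_rot: [-3.142, -0.0, 2.863]
force: [-0.5, -0.5, -2.8]
width: 0.0495
gripper_force: 20.0
```

```bash
for i in 1 2 3; do python3 -m crank '[[[0,0,0.015,0],[0,0,0.03,0],[0,0,0.03,0]]]'; done
```

```text
t: 9.62
eef_pos: [0.5947, 0.1405, 0.1052]
ee_rot: [3.142, 0.0, 2.863]
force: [-0.5, -1.2, 0.2]
width: 0.0494
gripper_force: 20.0
t: 10.0
eef_pos: [0.5947, 0.1404, 0.105]
ee_rot: [3.142, 0.0, 2.864]
force: [-3.9, -0.4, 5.5]
width: 0.0493
gripper_force: 20.0
t: 10.38
eef_pos: [0.5947, 0.1405, 0.1049]
ee_rot: [3.141, 0.001, 2.864]
force: [-6.6, -0.9, 10.9]
width: 0.0492
gripper_force: 20.0
```

```bash
python3 -m crank '[[[0,0,-0.02,0],[0,0,-0.045,0],[0,0,-0.045,0]]]'; python3 -m crank '[[[0,0,0,0],[0,0,0,0],[0,0,0,0],[0,0,-0.02,0]]]' 0; python3 -m crank '[[[0,0,-0.3,0],[0,0,-1,0],[0,0,-2.2,0],[0,0,-3.6,0],[0,0,-4.6,0],[0,0,-5,0],[0,0,-5,0]]]'
python3 - <<'E'
from h import *
im,W=cloud("wrist"); P=W.reshape(-1,3); z=P[:,2]; r=np.hypot(P[:,0]-.5947,P[:,1]-.1402)
q=P[(z>.109)&(z<.125)&(r<.035)]; print(len(q),((q.max(0)+q.min(0))/2).round(4),np.ptp(q,axis=0).round(4),np.percentile(q[:,2],95),cv2.fitEllipse(cv2.convexHull((q[:,:2]*1000).astype(np.float32))))
a=np.median(q[q[:,0]>.60][:,2]),np.median(q[q[:,0]<.59][:,2]),np.median(q[q[:,1]>.145][:,2]),np.median(q[q[:,1]<.135][:,2]);print(a)
# handle: 152 mm from recess along -x slope
t=np.radians(-16.13); h=np.array([.5947,.1399])-.152*np.array([np.cos(t),np.sin(t)]); print(h)
go(h[0],h[1],.13,164-.13); go(h[0],h[1],.23,164-.13)
W2=np.load("w2.npy")
for n in("scene","side"):
    S=np.load(n+"0.npy").reshape(-1,3); d=S[:,:2]-[.5947,.1399]; lx=d@[np.cos(t),np.sin(t)]; ly=d@[-np.sin(t),np.cos(t)]
    k=(lx<-.13)&(lx>-.18)&(abs(ly)<.045)&(S[:,2]>.045)&(S[:,2]<.08); print(n,k.sum(),lx[k].mean(),np.percentile(lx[k],[5,50,95]),S[k,2].max())
E
```

```text
t: 10.75
eef_pos: [0.5947, 0.1405, 0.105]
ee_rot: [3.142, 0.0, 2.864]
force: [-3.9, -0.8, 6.9]
width: 0.0495
gripper_force: 20.0
t: 11.25
eef_pos: [0.5947, 0.1405, 0.105]
ee_rot: [-3.141, -0.0, 2.863]
force: [-0.0, -0.2, 0.9]
width: 0.0835
gripper_force: 0.0
t: 12.12
eef_pos: [0.5948, 0.1406, 0.231]
ee_rot: [3.14, 0.001, 2.863]
force: [-1.3, -0.2, -0.3]
width: 0.0878
gripper_force: 0.0
2549 [0.595  0.139  0.1138] [0.0501 0.0495 0.0092] 0.11736739137446754 ((594.9632568359375, 139.15628051757812), (49.574851989746094, 50.027244567871094), 79.30665588378906)
(np.float64(0.11304489519212503), np.float64(0.11270981595976633), np.float64(0.11283432574238171), np.float64(0.11277334554908268))
[0.44868366 0.18212829]
row [6.06 0.   4.  ] -17.96 ydir 74.1 q6 -2.4 t 12.18 [0.5944 0.1405 0.2299] [ 0.6 -0.5 -0.5] 0.0877 0.0
row [ 6.06  0.   -0.  ] -17.96 ydir 74.1 q6 -2.4 t 12.18 [0.5944 0.1405 0.2299] [ 0.6 -0.5 -0.5] 0.0877 0.0
scene 96 -0.1492447414857039 [-0.15384895 -0.149252   -0.14476661] 0.07390779931765651
side 93 -0.15357258209910152 [-0.15864055 -0.15399736 -0.14735467] 0.07149456511237398
```

```bash
python3 -m crank '[[[0.3,0,0,-1],[0.9,0,0,-3],[1.8,0,0,-5],[2.8,0,0.1,-7],[3.8,0,0.3,-9],[4.7,0,0.5,-11],[5.4,0,0.7,-13],[5.9,0,0.9,-15],[6.06,0,1.1,-16.8],[6.06,0,1.2,-17.8],[6.06,0,1.2,-17.95],[6.06,0,1.2,-17.95]]]' 0.66
cat > w3.py <<'E'
from h import *
im,W=cloud("wrist"); cv2.imwrite("pics/w3.png",im[...,::-1]); np.save("w3.npy",W)
t=np.radians(-16.13); S=W.reshape(-1,3); d=S[:,:2]-[.5947,.1399]; lx=d@[np.cos(t),np.sin(t)]; ly=d@[-np.sin(t),np.cos(t)]
k=(lx<-.13)&(lx>-.18)&(abs(ly)<.045)&(S[:,2]>.05)&(S[:,2]<.08); print(k.sum(),np.percentile(lx[k],[1,50,99]),S[k,2].max(),np.percentile(S[k,2],[50,95]))
for a,b in((-.045,-.02),(-.02,.02),(.02,.045)): 
    j=k&(ly>a)&(ly<b); print(j.sum(), np.median(lx[j]) if j.any() else "")
go(.4487,.1821,.045,164-.13)
E
python3 w3.py
```

```text
t: 13.68
eef_pos: [0.4489, 0.1819, 0.1997]
ee_rot: [3.141, -0.001, -1.855]
force: [-0.6, -0.7, -0.1]
width: 0.0299
gripper_force: 0.0
1209 [-0.15714195 -0.15145832 -0.14576714] 0.07203250088833629 [0.0682816  0.06998309]
362 -0.1514898066395512
544 -0.151439428544041
303 -0.15140501275392967
row [-0.01  0.01  6.19] -0.03 ydir 163.7 q6 -1.08 t 13.72 [0.449  0.182  0.1999] [-0.4  0.1 -1.4] 0.0297 0.0
```

View pics/w3.png

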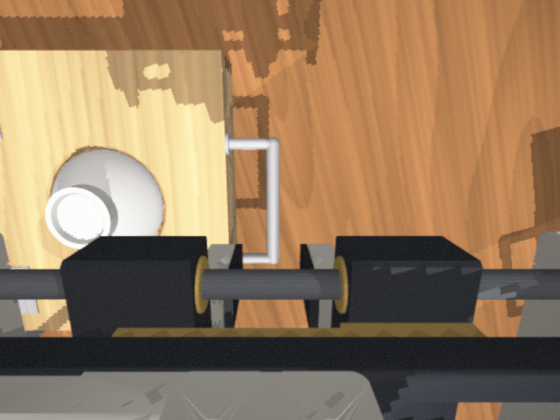

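The bar handle lies between the opened fingers, running down the image at column 273 from row 142 to 260. The bowl is seated at (105,200).

```bash
python3 -m crank '[[[0,0,0.8,0],[0,0,2.2,0],[0,0,3.8,0],[0,0,5.2,0],[0,0,5.9,0],[0,0,6.15,0],[0,0,6.19,0],[0,0,6.19,0]]]'
python3 -m crank '[[[0,0,0,0],[0,0,0,0],[0,0,0,0],[0,0,0,0]]]' 1 45
python3 - <<'E'
from h import *
t=np.radians(-16.13)
for n in("scene","side"):
    im,W=cloud(n); S=W.reshape(-1,3); d=S[:,:2]-[.5947,.1399]; lx=d@[np.cos(t),np.sin(t)]; ly=d@[-np.sin(t),np.cos(t)]
    L=np.stack([.11-lx,ly,S[:,2]-.056],-1).reshape(420,560,3)
    hsv=cv2.cvtColor(im,cv2.COLOR_RGB2HSV)
    br=(hsv[...,0]>18)&(hsv[...,0]<32)&(hsv[...,1]>140)
    k=br&(L[...,1]>.132)&(L[...,1]<.19)&(L[...,0]<.25)&(L[...,0]>.1)&(L[...,2]>-.03)
    for v,u in np.argwhere(k): print(n,v,u,L[v,u].round(4),round(float(np.arctan2(L[v,u,2],L[v,u,0])),3),round(float(np.hypot(L[v,u,2],L[v,u,0])),3))
E
```

```text
t: 14.72
eef_pos: [0.4495, 0.1825, 0.0462]
ee_rot: [-3.141, 0.001, -1.853]
force: [-0.3, -1.6, -0.1]
width: 0.0295
gripper_force: 0.0
t: 15.22
eef_pos: [0.4475, 0.1826, 0.0454]
ee_rot: [3.139, 0.0, -1.854]
force: [-11.9, 7.3, 4.7]
width: 0.0102
gripper_force: 45.0
scene 198 363 [0.1997 0.1584 0.0854] 0.404 0.217
scene 198 364 [0.1973 0.161  0.0875] 0.417 0.216
scene 199 364 [0.192  0.1607 0.0877] 0.428 0.211
scene 203 364 [0.1841 0.1617 0.0784] 0.403 0.2
scene 204 363 [0.1787 0.1583 0.0784] 0.414 0.195
scene 206 363 [0.165  0.1571 0.0815] 0.459 0.184
scene 206 364 [0.1665 0.1603 0.0806] 0.451 0.185
scene 207 363 [0.1639 0.1574 0.0786] 0.447 0.182
scene 207 364 [0.1614 0.16   0.0808] 0.464 0.181
scene 207 365 [0.1649 0.1636 0.0783] 0.443 0.183
scene 208 363 [0.1582 0.157  0.0792] 0.464 0.177
scene 208 364 [0.1579 0.1599 0.0798] 0.468 0.177
scene 208 365 [0.1608 0.1634 0.0777] 0.45 0.179
scene 209 363 [0.1584 0.1576 0.0752] 0.444 0.175
scene 209 364 [0.158  0.1605 0.0758] 0.447 0.175
scene 209 365 [0.1603 0.1639 0.0743] 0.434 0.177
scene 210 363 [0.1573 0.158  0.0722] 0.43 0.173
scene 
[... 4039 characters left out ...]
1501 0.0073] 0.037 0.198
side 272 264 [0.2002 0.1484 0.0061] 0.03 0.2
side 272 265 [0.2039 0.1497 0.0097] 0.048 0.204
side 272 266 [0.2062 0.1479 0.0083] 0.04 0.206
side 272 267 [0.2087 0.1467 0.0078] 0.038 0.209
side 272 268 [0.2115 0.1462 0.0084] 0.04 0.212
side 272 269 [0.2149 0.1469 0.011 ] 0.051 0.215
side 273 265 [0.2048 0.1522 0.0087] 0.042 0.205
side 273 266 [0.2063 0.1486 0.0043] 0.021 0.206
side 273 267 [0.2097 0.1495 0.0072] 0.034 0.21
side 273 268 [0.2129 0.1499 0.0094] 0.044 0.213
side 274 268 [0.2135 0.1516 0.0071] 0.033 0.214
side 276 258 [ 0.1823  0.152  -0.0183] -0.1 0.183
side 276 259 [ 0.1839  0.1486 -0.0224] -0.121 0.185
side 277 259 [ 0.1843  0.1499 -0.0255] -0.137 0.186
```

```bash
python3 -m crank '[[[0,0,-0.15,0],[0,-0.03,-0.52,0],[0,-0.084,-1.04,0],[0,-0.166,-1.56,0],[0,-0.27,-2.08,0],[0,-0.405,-2.58,0],[0,-0.49,-2.83,0],[0,-0.562,-3.08,0],[0,-0.64,-3.28,0],[0,-0.69,-3.43,0],[0,-0.706,-3.476,0],[0,-0.706,-3.476,0]]]' - 50
cat > p.py <<'E'
from h import *
import sys
t=np.radians(-16.13); C=np.array([.5947,.1399])
s=arm.get_state(); e=s["eef_pos"]; g=np.array([*(e[:2]-C),e[2]+.0188]); a=g[:2]@[np.cos(t),np.sin(t)]
print("lid from tcp",np.arctan2(g[2]-.056,.11-a)-.0305,"rad",np.hypot(g[2]-.056,.11-a),s["force"].round(1),s["width"])
for n in("scene","side"):
    im,W=cloud(n); cv2.imwrite(f"pics/{n}_{sys.argv[1]}.png",im[...,::-1]); S=W.reshape(-1,3); d=S[:,:2]-C; lx=d@[np.cos(t),np.sin(t)]; ly=d@[-np.sin(t),np.cos(t)]
    L=np.stack([.11-lx,ly,S[:,2]-.056],-1).reshape(420,560,3); np.save(f"L{n}.npy",L)
    hsv=cv2.cvtColor(im,cv2.COLOR_RGB2HSV)
    br=(hsv[...,0]>18)&(hsv[...,0]<32)&(hsv[...,1]>140)
    r=np.hypot(L[...,0],L[...,2]); an=np.arctan2(L[...,2],L[...,0])
    for nm,lo,hi in(("pointer",.133,.154),("index",.154,.175)):
        k=br&(L[...,1]>lo)&(L[...,1]<hi)&(abs(r-.205)<.014)&(an>-.05)
        if k.any(): print(n,nm,k.sum(),np.median(an[k]).round(4),np.percentile(an[k],[10,90]).round(3),np.argwhere(k).mean(0).round(1),L[k].mean(0).round(3))
    # lid surface plane tilt
    k=(abs(L[...,1])<.12)&(r>.03)&(r<.2)&(an>.1)&(np.hypot(r-.11,L[...,1])>.06)
    q=L[k]; ok=np.ones(len(q),bool)
    for _ in range(6):
        c=np.polyfit(q[ok,0],q[ok,2],1); ok=abs(q[:,2]-np.polyval(c,q[:,0]))<.006
    print(n,"lid plane",np.arctan(c[0]).round(4),ok.sum(),c[1])
E
python3 p.py 1
```

```text
t: 16.82
eef_pos: [0.463, 0.1781, 0.1309]
ee_rot: [3.136, 0.0, -1.855]
force: [-12.6, 9.8, -4.4]
width: 0.0105
gripper_force: 50.0
lid from tcp 0.3320867372012001 rad 0.26430207989531007 [-12.6   9.8  -4.4] 0.010457394787198964
scene pointer 17 0.3772 [0.367 0.39 ] [201.6 356.4] [0.191 0.139 0.076]
scene index 6 0.4085 [0.402 0.426] [201.3 363.8] [0.188 0.161 0.082]
scene lid plane 0.096 793 0.04598683978897724
side pointer 32 0.3694 [0.359 0.38 ] [255.1 261.8] [0.193 0.141 0.075]
side index 24 0.406 [0.399 0.411] [259.1 257.5] [0.189 0.161 0.081]
side lid plane 0.0843 345 0.04630356449748303
```

```bash
python3 -m crank '[[[0,-0.04,-0.1,0],[0,-0.08,-0.2,0],[0,-0.12,-0.3,0],[0,-0.13,-0.33,0],[0,-0.13,-0.33,0]]]'
python3 p.py 2
python3 - <<'E'
import cv2,numpy as np
a=cv2.imread("pics/scene_2.png")[182:227,330:390];b=cv2.imread("pics/side_2.png")[235:280,230:290]
cv2.imwrite("pics/c2.png",np.vstack([cv2.resize(i,(400,300),interpolation=0) for i in (a,b)]))
E
```

```text
t: 17.55
eef_pos: [0.466, 0.1772, 0.1392]
ee_rot: [3.136, 0.0, -1.855]
force: [-12.2, 12.3, -2.3]
width: 0.0107
gripper_force: 50.0
lid from tcp 0.3653234167427274 rad 0.2644863935888718 [-12.2  12.3  -2.3] 0.010724000727671037
scene pointer 24 0.4181 [0.399 0.43 ] [200.6 356.8] [0.187 0.139 0.083]
scene index 8 0.4206 [0.4   0.425] [201.4 363.9] [0.187 0.161 0.082]
scene lid plane 0.112 752 0.04751657650661125
side pointer 37 0.3997 [0.389 0.413] [253.7 260.5] [0.19  0.142 0.081]
side index 24 0.4059 [0.4   0.413] [259.1 257.5] [0.189 0.162 0.081]
side lid plane 0.1021 370 0.05025174418322097
```

View pics/c2.png

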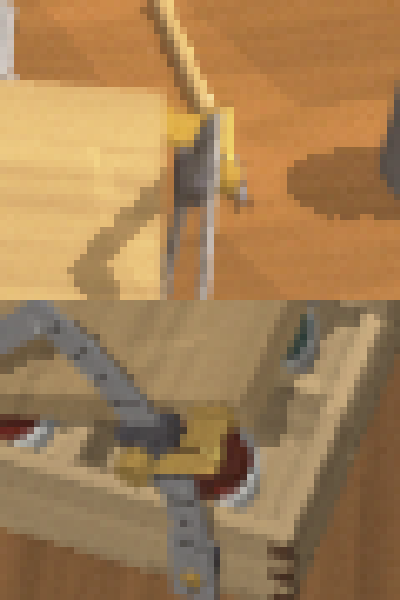

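The pointer (bottom panel about (215,430), top panel (183,130)) meets the index tab, to within a few mrad. I'll nudge it slightly and average several frames.

```bash
python3 -m crank '[[[0,-0.012,-0.03,0],[0,-0.012,-0.03,0],[0,-0.012,-0.03,0],[0,-0.012,-0.03,0]]]'
for i in 3 4 5 6 7; do python3 p.py $i | grep -E "tcp|pointer|index"; done
python3 - <<'E'
from h import *
for n in("scene","side"):
    L=np.load(f"L{n}.npy"); th=.368; x,y,z=L[...,0],L[...,1],L[...,2]
    u=x*np.cos(th)+z*np.sin(th); w=-x*np.sin(th)+z*np.cos(th)   # lid frame; recess u=.11,w=.009; foot top w=.061
    k=(np.hypot(u-.11,y)<.04)&(abs(w-.061)<.006); q=np.stack([u,y,w],-1)[k]; print(n,len(q),((q.max(0)+q.min(0))/2).round(4),np.percentile(q[:,2],90).round(4))
E
```

```text
t: 18.15
eef_pos: [0.4662, 0.1771, 0.1399]
ee_rot: [3.136, 0.0, -1.855]
force: [-12.0, 11.0, -2.7]
width: 0.0107
gripper_force: 50.0
lid from tcp 0.36811632430807284 rad 0.2645098306610647 [-12.   11.   -2.7] 0.010670337639979214
scene pointer 23 0.4118 [0.4   0.427] [200.7 357. ] [0.188 0.14  0.083]
scene index 9 0.4152 [0.408 0.428] [201.3 363.8] [0.187 0.16  0.083]
side pointer 35 0.4042 [0.396 0.422] [253.6 260.6] [0.191 0.142 0.082]
side index 24 0.4016 [0.398 0.413] [259.1 257.5] [0.189 0.161 0.081]
lid from tcp 0.36822428388085515 rad 0.2645063458127019 [-13.1  10.3  -2. ] 0.010293728832388415
scene pointer 23 0.4109 [0.401 0.432] [200.5 357. ] [0.188 0.14  0.083]
scene index 6 0.4212 [0.408 0.429] [200.8 363.7] [0.188 0.16  0.084]
side pointer 35 0.4037 [0.396 0.42 ] [253.6 260.6] [0.191 0.142 0.082]
side index 24 0.4058 [0.397 0.416] [259.1 257.5] [0.189 0.162 0.081]
lid from tcp 0.3681767124008476 rad 0.2645038790543329 [-11.8  11.   -2.4] 0.010851495614983709
scene pointer 23 0.4109 [0.401 0.427] [200.7 357. ] [0.188 0.14  0.082]
scene index 7 0.418 [0.4   0.426] [200.6 36
[... 307 characters left out ...]
357.1] [0.189 0.14  0.082]
scene index 8 0.4182 [0.407 0.425] [200.9 363.8] [0.188 0.16  0.083]
side pointer 35 0.4064 [0.395 0.421] [253.6 260.6] [0.191 0.143 0.082]
side index 23 0.4058 [0.4   0.414] [259.1 257.3] [0.189 0.162 0.081]
lid from tcp 0.36813602256848976 rad 0.2644901786691415 [-12.1  10.8  -2.7] 0.009915228822240413
scene pointer 23 0.4144 [0.398 0.433] [200.7 357. ] [0.188 0.14  0.083]
scene index 7 0.4163 [0.413 0.432] [200.7 363.7] [0.188 0.16  0.084]
side pointer 35 0.4025 [0.393 0.418] [253.6 260.6] [0.191 0.142 0.081]
side index 25 0.4049 [0.398 0.413] [259.2 257.3] [0.189 0.162 0.081]
scene 175 [1.101e-01 1.000e-04 6.050e-02] 0.0619
side 93 [0.1126 0.0044 0.0581] 0.0603
```

```bash
python3 -c "
from station import arm
print(arm.job_done())"
```

```text
the job is handed in; nothing more can be done
None
```

The medium bowl is seated rim down in the recess, and the gripper is holding the lid up at about 0.368 rad. The pointer is level with the index tab to within about 0.005 rad, as averaged from the two fixed cameras; the job is handed in after about 19 s of the 54 s allowed.

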